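# Make up a sgraffito kit and a trailing kit

### The job

Make up two kits from the loose stock between the boards and the drawer chest. On the larger board, for sgraffito, lay the loop tool along the long trough, stand the shorter jar upright in the square bay and lay the dark green test tile flat in the middle of the cork pad; on the smaller board, for trailing, lay the needle tool along its trough and stand the small squeeze bottle upright in its square bay. Everything must sit down flat inside its bay, centred and clear of the beads; tip no jar or bottle over, and leave the taller jar and the wooden rib where they are.

Things in the scene. Friction and masses are not known exactly. Their poses are not given: they have to be found in the camera images.
- carving_board: Sgraffito board, the larger plywood board: 235 (x) x 160 (y) x 6 mm. Fixed. Origin: centre of underside, z up. In mm from it: long trough along x, inside 214 x 44, centre (0, -46); square jar bay, inside 84 x 84, centre (55, 30); both floors at z 6, framed by beech beads 6 wide with tops at z 10. Round cork pad 60 across, centre (-55, 30), top at z 10.
- trailing_board: Trailing board, the smaller plywood board, without cork pad: 195 (x) x 150 (y) x 6 mm. Fixed. Origin: centre of underside, z up. In mm from it: trough along x, inside 174 x 36, centre (0, -46); square bottle bay, inside 76 x 76, centre (45, 26); both floors at z 6, framed by beech beads 6 wide with tops at z 10.
- loop_tool: Loose trimming tool with a wooden handle and a wire loop at the end, the longer and wider of the two tools: 26 (x) x 190 (y, its length) x 12 mm; solid for grasping over that whole box. About 35 g. Lies flat; origin: centre of the underside.
- needle_tool: Loose needle tool, the shorter and thinner tool: wooden handle with a steel needle, 11 (x) x 150 (y, its length) x 12 mm; solid for grasping over that whole box. About 20 g. Lies flat; origin: centre of the underside.
- short_jar: Loose screw jar of glaze with white lid, the shorter of two jars in the stock: 66 x 62 mm and 92 mm tall, nearly round, 0.2 to 0.45 kg. Stands upright; origin: centre of the underside.
- small_bottle: Loose small squeeze bottle of glaze, 52 mm across the body and 165 mm tall with its narrow cap; the round body is straight-sided up to 122 mm above its foot, then tapers to the cap. 0.2 to 0.42 kg. Stands upright; origin: centre of the underside.
- tile: Loose round dark green glaze test tile, 42 mm across, 8 mm thick, 20 g. Lies flat; origin: centre of the underside.
- tall_jar: The taller jar, white lid, 66 x 70 mm and 121 mm tall, loose, upright among the stock; not wanted, stays where it is. Origin: centre of the underside.
- rib: Wooden throwing rib, flat half-round plate 60 x 98 x 6 mm, loose, at the right; not wanted, stays where it is. Origin: centre of the underside.
Mind the look-alikes: they are no part of the job. Leave any pink look-alike of the short_jar alone.

How it is judged:
At the end, for the whole second after the job is handed in: Loop tool, shorter jar and tile in their places on the larger board, needle tool and bottle on the smaller: each within 15 mm of its place's centre along each board axis, on its floor (3.5 mm), flat or upright (0.1 rad), tools along their troughs (0.2 rad), released and still (x of loop_tool in the frame of carving_board between -0.015 and 0.015 m and y of loop_tool in the frame of carving_board between -0.061 and -0.031 m and z of loop_tool in the frame of carving_board between 0.0025 and 0.0095 m and linear speed of each of loop_tool, short_jar, tile, needle_tool, small_bottle below 0.02 m/s and contact force between the fingers and loop_tool below 0.1 N and angle between the y axis of loop_tool and the x axis of carving_board, either way round below 0.2 rad and angle between each of loop_tool, short_jar, tile, small_bottle's own z axis and vertical below 0.1 rad and x of short_jar in the frame of carving_board between 0.04 and 0.07 m and y of short_jar in the frame of carving_board between 0.015 and 0.045 m and z of short_jar in the frame of carving_board between 0.0025 and 0.0095 m and contact force between the fingers and short_jar below 0.1 N and x of tile in the frame of carving_board between -0.07 and -0.04 m and y of tile in the frame of carving_board between 0.015 and 0.045 m and z of tile in the frame of carving_board between 0.0065 and 0.0135 m and contact force between the fingers and tile below 0.1 N and x of needle_tool in the frame of trailing_board between -0.015 and 0.015 m and y of needle_tool in the frame of trailing_board between -0.061 and -0.031 m and contact force between the fingers and needle_tool below 0.1 N and angle between the y axis of needle_tool and the x axis of trailing_board, either way round below 0.2 rad and z of needle_tool in the frame of trailing_board between 0.0025 and 0.0215 m and angle between needle_tool's own y axis and vertical between 1.4708 and 1.6708 rad and x of small_bottle in the frame of trailing_board between 0.03 and 0.06 m and y of small_bottle in the frame of trailing_board between 0.011 and 0.041 m and z of small_bottle in the frame of trailing_board between 0.0025 and 0.0095 m and contact force between the fingers and small_bottle below 0.1 N); the robot touches nothing.
It fails at once if the tall jar or the wooden rib is shifted by more than 20 mm (distance of any of tall_jar, rib from where it was at the start of the episode above 0.02 m).
It fails at once if a jar or the bottle is tipped by more than 0.5 rad (angle between any of short_jar, tall_jar, small_bottle's own z axis and vertical above 0.5 rad).
It also fails if it takes over 136 s, if anything falls off the work surface, if the arm or the gripper's body presses on something with over 40 N, if the wrist force passes 120 N, or if a joint passes its speed limit or range.

### The arm

A 7-joint arm with a two-finger parallel gripper is mounted at the origin on a cart in front of the work surface, level with it; the furniture and walls round the work are solid. World frame = base frame: x ahead of the robot, y to its left, z up, the work surface at z = 0. Lengths are in m, angles in rad, forces in N, time in s.
With the tool pointing down it reaches from about 0.425 to 0.925 m from the base axis. Payload 6.8 kg.
Tool frame: the origin (TCP) lies at the very end of the fingers, on their centre line; the grasp point (between the pads) lies 19 mm behind it; z points along the fingers, y is the line along which they close (so a half turn about z gives the same grasp; the last joint's range is limited). The gripper opens to 85 mm and grips with 20 to 120 N. Pads are 22 mm wide; open, the fingers measure 114 mm over their backs; the gripper's body (76 mm by 85 mm) begins 54 mm behind the grasp point. The pads swing forward as they close: fully open they stand 13 mm farther back than shut.
Start: joints at [1.226, 0.477, 0.022, 1.555, -0.011, 1.109, -0.083], TCP at [0.158, -0.656, 0.211] pointing down, gripper open.
Joint ranges: [-2.96, 2.96], [-0.34, 2.1], [-1.41, 1.46], [0.24, 2.44], [-1.37, 4.51], [0.17, 1.92], [-2.96, 2.96]. Speed limits (rad/s): [2.39, 2.39, 3.14, 3.14, 3.14, 3.14, 3.14].

### API

Orientations are given as a unit quaternion [w, x, y, z].
In Python, from station import monitor, eyes, bot gives the robot as it stands.
- The arm moves only by the tool creep_tool, called after ">>>" as a command line: name --argument value ..., lists and objects as JSON in quotes. Schema: {"type":"object","properties":{"plan":{"type":"array","items":{"type":"array","prefixItems":[{"type":"array","items":{"type":"number"},"minItems":3,"maxItems":3},{"type":"number"},{"type":"number"}],"minItems":3,"maxItems":3},"minItems":1,"maxItems":20},"grip_force":{"type":"number"},"only":{"type":"string"},"quiet":{"type":"boolean"},"lines":{"type":"string"}},"required":["plan"],"additionalProperties":false}. plan is a list of rows, 1 to 20 of them, each written [[dx, dy, dz], turn, opening]: dx, dy, dz in shares of the most that a row can go, 1 being 50 mm, then a turn about the tool's z in fractions of the full range, 1 being pi rad, then the opening from 0.0 (shut) to 1.0 (fully open); each row shifts and turns the commanded pose from where the row before left it, along the tool's axes as they then stand; what a row does not reach is not made up. A row lasts 1/10 s, in which the tool goes at most 0.05 m and 0.15 rad, less where a joint would pass 70% of its speed; a pose out of reach is approached as far as the arm can. The fingers move at their own pace and stop on an object; grip_force is the grip in N (left out, the last holds). Time passes only in rows, so rows that do not move let the fingers close. The tool returns the time, the measured TCP pose, the force, the opening and the grip force at its end. only (a regular expression) keeps the lines of the reply that match it, lines (a string "A,B") keeps lines A to B, and quiet returns only ok. A shift or turn number past 1, either way, is cut back to 1. Input that does not fit is refused with a message, and nothing moves.
- monitor.get_obs(): the state, without advancing time (a new reading comes with each control period).
- eyes.read_camera(name): name is "scene" or "top" or "wrist"; returns the picture (480x640x3 uint8, blue, green, red); there is no depth.
- eyes.camera_info(name): a dict with "vertical_fov" (degrees; the focal length in pixels is half the picture's height over the tangent of half this angle, whatever the lens; pixels are square), "cx", "cy" (the principal point, pixels), "view" (4x4, takes a point from world to camera coordinates); the wrist camera has in their place "hand_eye" (4x4, takes a point from camera to tool coordinates, whose origin is the TCP and whose axes are the flange's). Camera axes: x right, y up, looking along -z (the intrinsics and any distortion apply to the point x, -y, -z); pixel columns grow to the right and rows downward; lengths in m; the calibration is good to about 2 mm. A picture is of the moment at which its call begins: read the wrist's pose just before it. camera_info takes no time and is no camera call.
- bot.hand_in(): hands the job in; it is judged then, once.
The state is a dict: "t": time; "q": joint angles; "joint_vel": joint speeds; "joint_torque": joint torques, N m; "eef_pos": TCP position; "tool_rot": TCP orientation; "contact_force": force on the tool from outside, world axes, zero at the start; "torque": the same for the moment, N m; "gripper_width": opening from 0.0 (shut) to 1.0 (fully open); "grasp_force": force on a finger pad.
Only numpy, scipy, OpenCV 4.12 (cv2) and the standard library are available. Lean on these libraries where they do the work, as an engineer would, in place of code of your own. Each camera call takes 0.05 s, during which the arm holds its last target. There are 200 camera calls.

## Working session

There is one attempt and no reset: what is moved stays moved. The work goes in short steps, Python scripts to look and compute and a tool call to move; the robot and the scene stay as the last step left them, time stands still between calls to the robot, and variables do not carry over. Pictures are saved under pics/ and viewed, at most 14 in all, crops included, and the job is handed in when it is done.

```bash
ls; mkdir -p pics
```

Run:
```python
from station import monitor, eyes, bot
import cv2
o=monitor.get_obs()
print({k:o[k] for k in('t','eef_pos','tool_rot','gripper_width')})
for n in("top","scene","wrist"):
    print(n,eyes.camera_info(n))
for n in("top","scene"):
    cv2.imwrite(f'pics/{n}0.png',eyes.read_camera(n))
```

```text
pics
{'t': 0.0, 'eef_pos': array([ 0.15818712, -0.65555004,  0.20984784]), 'tool_rot': array([-8.89890922e-04,  9.92996789e-01,  1.18137860e-01, -1.77946256e-04]), 'gripper_width': 0.9978308670844692}
top {'vertical_fov': 56.40176862700174, 'cx': 317.73114418156763, 'cy': 240.72117170072454, 'view': array([[-1.64038912e-02, -9.99854212e-01, -4.74001569e-03,
        -1.29344661e-01],
       [ 9.75029485e-01, -1.70462982e-02,  2.21420249e-01,
        -4.73528841e-01],
       [-2.21468768e-01, -9.89501391e-04,  9.75166963e-01,
        -1.22798647e+00],
       [ 0.00000000e+00,  0.00000000e+00,  0.00000000e+00,
         1.00000000e+00]])}
scene {'vertical_fov': 50.3168823430589, 'cx': 324.96172943091085, 'cy': 244.28157985651214, 'view': array([[-0.57547622, -0.81781692,  0.00161486,  0.17591487],
       [ 0.51023105, -0.35749158,  0.78221739, -0.33848356],
       [-0.63913332,  0.45097146,  0.62300349, -1.03815876],
       [ 0.        ,  0.        ,  0.        ,  1.        ]])}
wrist {'vertical_fov': 67.06928909060689, 'cx': 321.32750999990145, 'cy': 242.28614914796097, 'hand_eye': array([[-4.88832779e-04,  9.48345482e-01,  3.17239038e-01,
         8.18409515e-02],
       [ 9.99999780e-01,  3.21158367e-04,  5.80835151e-04,
        -4.02812329e-04],
       [ 4.48948420e-04,  3.17239252e-01, -9.48345430e-01,
        -1.63757840e-01],
       [ 0.00000000e+00,  0.00000000e+00,  0.00000000e+00,
         1.00000000e+00]])}
```

View pics/top0.png

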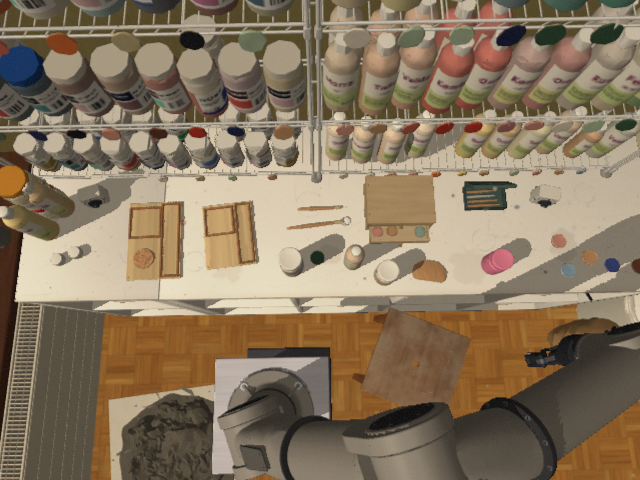

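View pics/scene0.png

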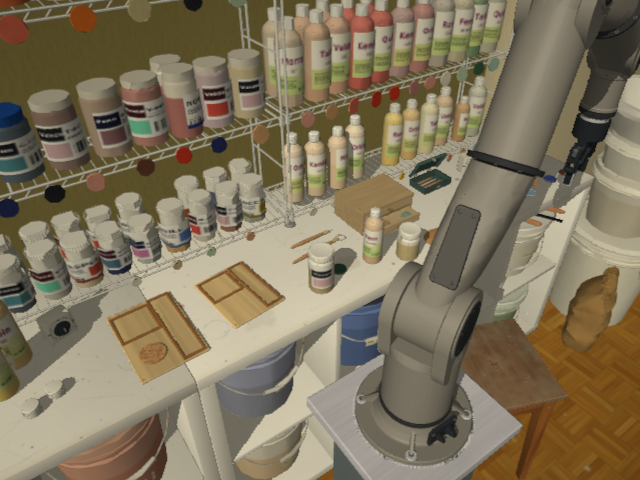

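The top view shows the larger board at (155,241), the smaller at (230,235), tools at about (320,208) and (320,224), the tall jar at (290,260) and the tile at (317,257). The bottle is at (354,257), the short jar at (387,272) and the rib at (430,271); the pink look-alike is at (497,262). I'll enlarge that area for precise pixels.

Create h.py:
```python
import numpy as np, cv2
from station import monitor, eyes, bot
from scipy.spatial.transform import Rotation as R
def tool():
    o=monitor.get_obs(); q=o['tool_rot']; T=np.eye(4)
    T[:3,:3]=R.from_quat([q[1],q[2],q[3],q[0]]).as_matrix(); T[:3,3]=o['eef_pos']; return T
def cam(n):
    i=eyes.camera_info(n); f=240/np.tan(np.radians(i['vertical_fov'])/2)
    M=np.linalg.inv(i['view']) if 'view' in i else tool()@i['hand_eye']
    return M,f,i['cx'],i['cy']
def px2w(c,u,v,z):
    M,f,cx,cy=c; d=M[:3,:3]@np.array([(u-cx)/f,-(v-cy)/f,-1]); o=M[:3,3]
    return (o+d*(z-o[2])/d[2])
def w2px(c,p):
    M,f,cx,cy=c; q=M[:3,:3].T@(np.array(p)-M[:3,3]); return np.array([cx+f*q[0]/-q[2],cy-f*q[1]/-q[2]])
def go(x,y,z=None,psi=None):
    "needed shift in present tool axes"
    T=tool(); p=T[:3,3]; t=np.array([x,y,p[2] if z is None else z])
    ps=np.arctan2(T[1,0],T[0,0]); print('tcp',p.round(4),'psi',ps.round(4),'shift',(T[:3,:3].T@(t-p)).round(4),'turn',None if psi is None else round(-(psi-ps),4))
```

Run:
```python
import cv2
a=cv2.imread('pics/top0.png')
cv2.imwrite('pics/c1.png',cv2.resize(a[195:285,120:270],None,fx=5.2,fy=5.2,interpolation=2))
cv2.imwrite('pics/c2.png',cv2.resize(a[195:295,280:440],None,fx=5,fy=5,interpolation=2))
```

```text
(no output)
```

View pics/c1.png

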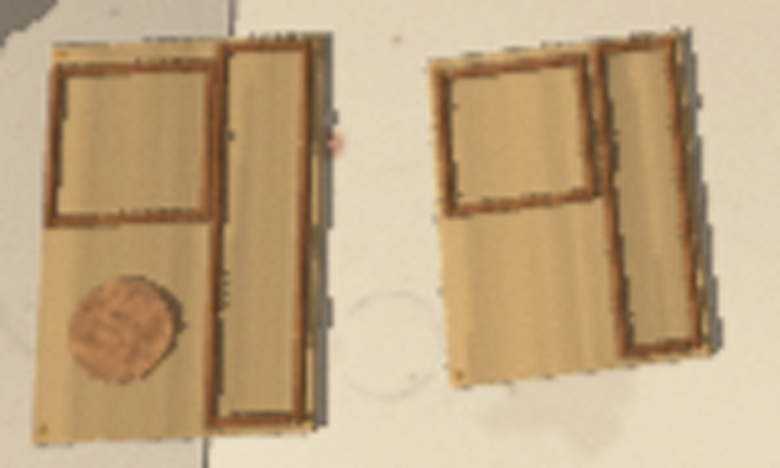

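View pics/c2.png

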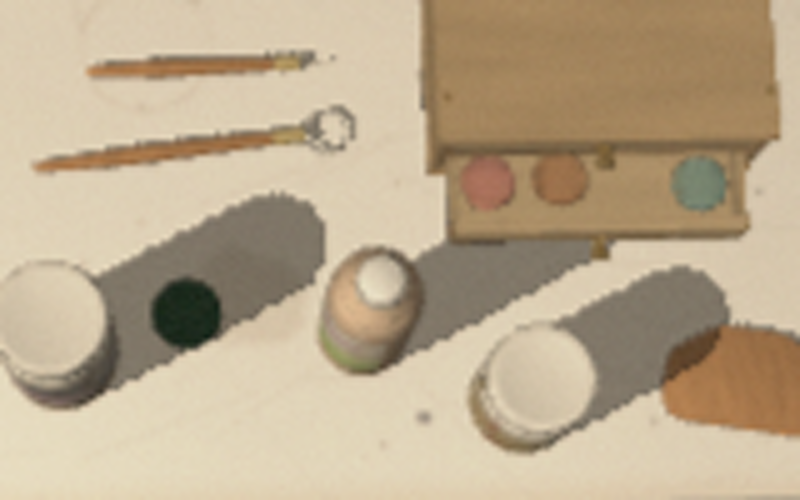

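Run:
```python
from h import *
from scipy.optimize import least_squares
c=cam('top')
P1=lambda u,v:(120+u/5.2,195+v/5.2)
P2=lambda u,v:(280+u/5,195+v/5)
def board(pts,name):
    W=np.array([px2w(c,*P1(*p[:2]),p[4])[:2] for p in pts]); B=np.array([p[2:4] for p in pts])/1000
    f=lambda s:(np.c_[np.cos(s[2])*B[:,0]-np.sin(s[2])*B[:,1]+s[0],np.sin(s[2])*B[:,0]+np.cos(s[2])*B[:,1]+s[1]]-W).ravel()
    s=least_squares(f,[W[0,0],W[0,1],0]).x
    print(name,s.round(4),'maxres',abs(f(s)).max().round(4)); return s
def tr(cx,cy,w,h,px): # order TL TR BL BR in image: up=+x, left=+y
    k=[(1,1),(1,-1),(-1,1),(-1,-1)]
    return [(u,v,cx+a*w/2,cy+b*h/2,.008) for (u,v),(a,b) in zip(px,k)]
s1=board(tr(0,-46,214,44,[(231,52),(305,50),(218,418),(295,412)])+tr(55,30,84,84,[(63,77),(208,73),(56,214),(205,209)])+[(123,329,-55,30,.01)],'carv')
s2=board(tr(0,-46,174,36,[(609,52),(672,46),(626,347),(693,342)])+tr(45,26,76,76,[(448,80),(582,64),(455,207),(592,193)]),'trail')
w=lambda s,x,y:(s[0]+np.cos(s[2])*x-np.sin(s[2])*y,s[1]+np.sin(s[2])*x+np.cos(s[2])*y)
for n,s,x,y in(('loop',s1,0,-.046),('jar',s1,.055,.03),('tile',s1,-.055,.03),('needle',s2,0,-.046),('bottle',s2,.045,.026)): print('goal',n,np.round(w(s,x,y),4))
for n,a,b in(('loop',(35,166),(355,128)),('needle',(88,71),(335,57))):
    a=px2w(c,*P2(*a),.006);b=px2w(c,*P2(*b),.006);d=b-a
    print(n,((a+b)/2).round(4),'len',np.linalg.norm(d).round(3),'dir',np.arctan2(d[1],d[0]).round(3),a.round(3),b.round(3))
for n,p,z in(('tile',(187,313),.008),('cap',(382,278),.165),('short',(542,378),.092),('tall',(52,320),.121)):print(n,px2w(c,*P2(*p),z).round(4))
print('bottle foot mid-low',px2w(c,*P2(352,372),0).round(4))
go(.55,-.16,.2,np.pi/2)
```

```text
carv [0.4925 0.3463 0.0258] maxres 0.002
trail [0.5054 0.1249 0.092 ] maxres 0.0017
goal loop [0.4937 0.3003]
goal jar [0.5467 0.3777]
goal tile [0.4368 0.3748]
goal needle [0.5097 0.0791]
goal bottle [0.5479 0.1549]
loop [ 0.5319 -0.1421  0.006 ] len 0.193 dir -1.466 [ 0.522 -0.046  0.006] [ 0.542 -0.238  0.006]
needle [ 0.5836 -0.1528  0.006 ] len 0.149 dir -1.53 [ 0.58  -0.078  0.006] [ 0.587 -0.227  0.006]
tile [ 0.4306 -0.1355  0.008 ]
cap [ 0.4178 -0.2372  0.165 ]
short [ 0.3754 -0.3288  0.092 ]
tall [ 0.4068 -0.0633  0.121 ]
bottle foot mid-low [ 0.3952 -0.2319  0.    ]
tcp [ 0.1582 -0.6556  0.2099] psi 0.2369 shift [ 0.4971 -0.3898  0.0105] turn -1.3339
```

The manual's scale: shifts go in shares of 50 mm and turns go in shares of pi rad. Converting my numbers, -0.15 rad / 3.1416 = -0.0477.

>>> creep_tool --plan '[[[0, 0, 0], -0.0471, 1], [[0, 0, 0], -0.0471, 1], [[0, 0, 0], -0.0471, 1], [[0, 0, 0], -0.0471, 1], [[0, 0, 0], -0.0471, 1], [[0, 0, 0], -0.0471, 1], [[0, 0, 0], -0.0471, 1], [[0, 0, 0], -0.0471, 1], [[0, 0, 0], -0.0477, 1]]' --grip_force 40

```text
t: 1.0
eef_pos: [0.1582, -0.6558, 0.2102]
tool_rot: [-0.0, 0.705, 0.709, 0.0]
contact_force: [-0.1, -0.5, -0.9]
gripper_width: 1.0
grasp_force: 0.0
```

Run:
```python
from h import *
go(.374,-.329,.20,np.pi/2); print(monitor.get_obs()['q'].round(3))
# triangulate foot of shelf post
ct,cs=cam('top'),cam('scene')
def ray(c,u,v):
    M,f,cx,cy=c; return M[:3,3],M[:3,:3]@np.array([(u-cx)/f,-(v-cy)/f,-1])
for a,b in(((317,178),(290,226)),((316,122),(281,113))):
    o1,d1=ray(ct,*a);o2,d2=ray(cs,*b)
    s=np.linalg.lstsq(np.c_[d1,-d2],o2-o1,rcond=None)[0]; print((o1+s[0]*d1).round(3),(o2+s[1]*d2).round(3))
```

```text
tcp [ 0.1582 -0.6558  0.2102] psi 1.5769 shift [0.3255 0.2178 0.0105] turn 0.0061
[ 1.425  0.492 -0.262  1.54   0.136  1.128  1.14 ]
[ 0.684 -0.138 -0.006] [ 0.684 -0.138 -0.006]
[ 0.685 -0.138  0.352] [ 0.691 -0.131  0.355]
```

In the tool's units: 0.0362 m is 0.724, 0.0242 m is 0.484, 0.006 rad / 3.1416 = 0.0019.

>>> creep_tool --plan '[[[0.724, 0.484, 0], 0, 1], [[0.724, 0.484, 0], 0, 1], [[0.724, 0.484, 0], 0, 1], [[0.724, 0.484, 0], 0, 1], [[0.724, 0.484, 0], 0, 1], [[0.724, 0.484, 0], 0, 1], [[0.724, 0.484, 0], 0, 1], [[0.724, 0.484, 0], 0, 1], [[0.724, 0.484, 0], 0.0019, 1], [[0, 0, 0], 0, 1]]'

```text
t: 2.0
eef_pos: [0.3799, -0.3245, 0.211]
tool_rot: [-0.0, 0.706, 0.708, 0.001]
contact_force: [2.0, -0.5, 0.9]
gripper_width: 1.002
grasp_force: 0.0
```

Run:
```python
from h import *
go(.374,-.329,.04,np.pi/2); print(monitor.get_obs()['q'].round(3))
c=cam('wrist'); a=eyes.read_camera('wrist'); cv2.imwrite('pics/w1.png',a)
for z in(0,.092): print(w2px(c,[.3754,-.3288,z]))
```

```text
tcp [ 0.3799 -0.3245  0.211 ] psi 1.5743 shift [-0.0048 -0.0062  0.171 ] turn 0.0035
[ 0.986  0.223 -0.461  1.941  0.114  1.003  0.478]
[316.65416917 207.74315904]
[315.46693909 233.07086072]
```

View pics/w1.png

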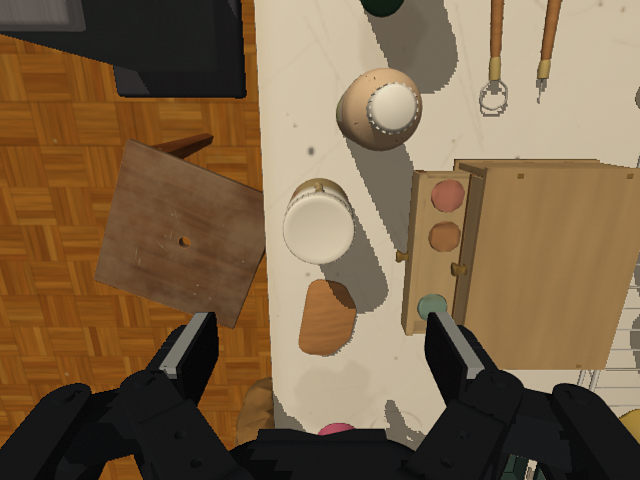

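The wrist view shows the short jar's lid at (319,228), about 4 mm off my estimate. The drawer knob is at (400,256), clear of the fingers, and the rib is at (328,318).

In the tool's units: 0.04 m is 0.8, 0.03 m is 0.6.

>>> creep_tool --plan '[[[0, -0.04, 0.8], 0, 1], [[0, 0, 0.8], 0, 1], [[0, 0, 0.8], 0, 1], [[0, 0, 0.6], 0, 1], [[0, 0, 0.3], 0, 1], [[0, 0, 0], 0, 1], [[0, 0, 0], 0, 0.5], [[0, 0, 0], 0, 0.5], [[0, 0, 0], 0, 0.5], [[0, 0, 0], 0, 0.5], [[0, 0, 0], 0, 0.5]]' --grip_force 40

```text
t: 3.15
eef_pos: [0.3752, -0.3314, 0.0473]
tool_rot: [0.002, 0.709, 0.705, -0.0]
contact_force: [-0.2, 0.2, 6.6]
gripper_width: 0.693
grasp_force: 42.7
```

Run:
```python
from h import *
go(.5467,.3777,.16,np.pi/2)
```

```text
tcp [ 0.3752 -0.3314  0.0473] psi 1.5646 shift [ 0.7099  0.1674 -0.1139] turn -0.0062
```

>>> creep_tool --plan '[[[0, 0, -0.3], 0, 0.5], [[0, 0, -0.6], 0, 0.5], [[0, 0, -0.8], 0, 0.5], [[0, 0, -0.8], 0, 0.5], [[0, 0, -0.8], 0, 0.5], [[0, 0, -0.6], 0, 0.5]]'

```text
t: 3.75
eef_pos: [0.3743, -0.3305, 0.2437]
tool_rot: [0.001, 0.709, 0.705, -0.0]
contact_force: [0.7, -0.7, -3.3]
gripper_width: 0.692
grasp_force: 44.6
```

>>> creep_tool --plan '[[[0.4, 0.1, 0], 0, 0.5], [[0.8, 0.19, 0], 0, 0.5], [[0.8, 0.19, 0], 0, 0.5], [[0.8, 0.19, 0], 0, 0.5], [[0.8, 0.19, 0], 0, 0.5], [[0.8, 0.19, 0], 0, 0.5], [[0.8, 0.19, 0], 0, 0.5], [[0.8, 0.19, 0], 0, 0.5], [[0.8, 0.19, 0], 0, 0.5], [[0.8, 0.19, 0], 0, 0.5], [[0.8, 0.19, 0], 0, 0.5], [[0.8, 0.19, 0], 0, 0.5], [[0.8, 0.19, 0], 0, 0.5], [[0.8, 0.19, 0], 0, 0.5], [[0.8, 0.19, 0], 0, 0.5], [[0.8, 0.19, 0], 0, 0.5], [[0.8, 0.19, 0], 0, 0.5], [[0.6, 0.15, 0], 0, 0.5], [[0.4, 0.08, 0], 0, 0.5], [[0, 0, 0], 0, 0.5]]'

```text
t: 5.75
eef_pos: [0.5456, 0.3819, 0.2405]
tool_rot: [-0.001, 0.708, 0.706, 0.0]
contact_force: [0.0, 0.0, -2.3]
gripper_width: 0.688
grasp_force: 44.6
```

Run:
```python
from h import *
go(.5467,.3777,.055,np.pi/2)
```

```text
tcp [0.5456 0.3819 0.2405] psi 1.5688 shift [-0.0046  0.0014  0.1854] turn -0.002
```

In the tool's units: 0.04 m is 0.8, -0.007 m is -0.14.

>>> creep_tool --plan '[[[-0.14, 0.03, 0.6], 0, 0.5], [[0, 0, 0.8], 0, 0.5], [[0, 0, 0.8], 0, 0.5], [[0, 0, 0.6], 0, 0.5], [[0, 0, 0.4], 0, 0.5], [[0, 0, 0.2], 0, 0.5], [[0, 0, 0.16], 0, 0.5], [[0, 0, 0], 0, 0.5]]'

```text
t: 6.55
eef_pos: [0.5484, 0.371, 0.0626]
tool_rot: [0.0, 0.709, 0.705, -0.0]
contact_force: [0.7, -0.7, -2.8]
gripper_width: 0.691
grasp_force: 44.5
```

Run:
```python
from h import *
go(.5467,.3747,.0545,np.pi/2)
c=cam('top'); a=eyes.read_camera('top')
cv2.imwrite('pics/t1.png',cv2.resize(a[195:285,120:270],None,fx=5,fy=5,interpolation=2))
```

```text
tcp [0.5484 0.371  0.0626] psi 1.5643 shift [ 0.0037 -0.0018  0.0081] turn -0.0065
```

View pics/t1.png

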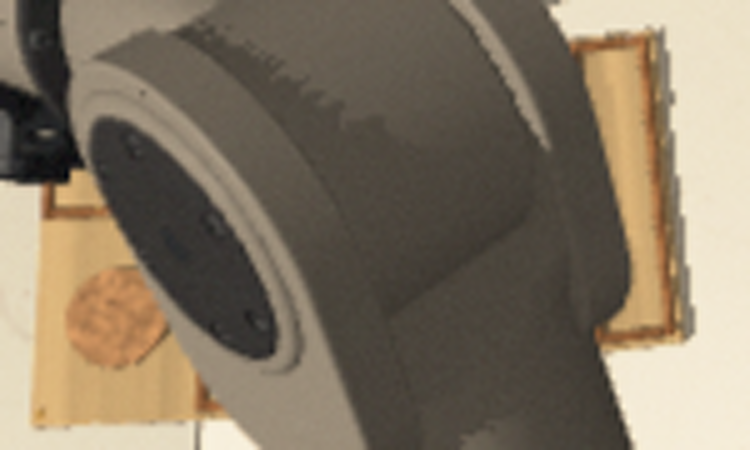

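The arm hides the bay from above, so I go by the numbers.

In the tool's units: 0.004 m is 0.08, -0.002 m is -0.04.

>>> creep_tool --plan '[[[0.06, -0.04, 0], 0, 0.5], [[0, 0, 0.08], 0, 0.5], [[0, 0, 0.08], 0, 0.5], [[0, 0, 0], 0, 0.5], [[0, 0, 0], 0, 0.5]]'

```text
t: 7.1
eef_pos: [0.5464, 0.3744, 0.0546]
tool_rot: [0.0, 0.709, 0.705, -0.0]
contact_force: [-0.4, 0.3, -2.9]
gripper_width: 0.688
grasp_force: 44.6
```

Run:
```python
from h import *
go(.5467,.3747,.0545,np.pi/2)
```

```text
tcp [0.5464 0.3744 0.0546] psi 1.5647 shift [0.0003 0.0003 0.0001] turn -0.0061
```

In the tool's units: -0.04 m is -0.8, -0.03 m is -0.6.

>>> creep_tool --plan '[[[0, 0, 0.02], 0, 0.5], [[0, 0, 0], 0, 0.8], [[0, 0, 0], 0, 1], [[0, 0, 0], 0, 1], [[0, 0, 0], 0, 1], [[0, 0, -0.4], 0, 1], [[0, 0, -0.6], 0, 1], [[0, 0, -0.8], 0, 1], [[0, 0, -0.8], 0, 1], [[0, 0, -0.8], 0, 1], [[0, 0, 0], 0, 1], [[0, 0, 0], 0, 1]]'

```text
t: 8.3
eef_pos: [0.5467, 0.375, 0.2249]
tool_rot: [0.0, 0.709, 0.705, 0.001]
contact_force: [-0.6, -0.5, -0.2]
gripper_width: 1.0
grasp_force: 0.0
```

Run:
```python
from h import *
go(.418,-.237,.22,np.pi/2)
c=cam('wrist'); a=eyes.read_camera('wrist'); cv2.imwrite('pics/w2.png',a)
for p in([.5467,.3777,.098],[.5467,.3777,.006],[.4368,.3748,.01],[.4937,.3003,.006],[.5097,.0791,.006]): print(p,w2px(c,p).round(1))
```

```text
tcp [0.5467 0.375  0.2249] psi 1.5648 shift [-0.6128 -0.125   0.004 ] turn -0.006
[0.5467, 0.3777, 0.098] [320.9 222.1]
[0.5467, 0.3777, 0.006] [320.8 199.6]
[0.4368, 0.3748, 0.01] [217.5 203.7]
[0.4937, 0.3003, 0.006] [274.8 266.8]
[0.5097, 0.0791, 0.006] [294.6 420.7]
```

View pics/w2.png

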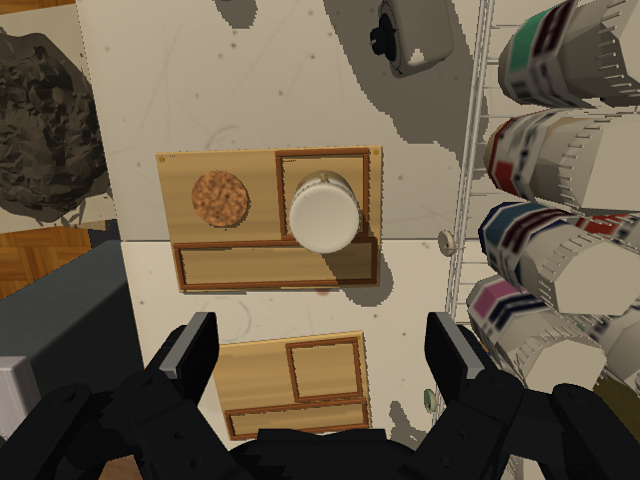

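The short jar stands in its bay: lid at (324,218), clear of the beads. The cork at (220,199) shows the same 3 px bias, so the placing is good. Next the bottle.

In the tool's units: -0.04 m is -0.8, -0.02 m is -0.4.

>>> creep_tool --plan '[[[-0.4, -0.08, 0], 0, 1], [[-0.8, -0.16, 0], 0, 1], [[-0.8, -0.16, 0], 0, 1], [[-0.8, -0.16, 0], 0, 1], [[-0.8, -0.16, 0], 0, 1], [[-0.8, -0.16, 0], 0, 1], [[-0.8, -0.16, 0], 0, 1], [[-0.8, -0.16, 0], 0, 1], [[-0.8, -0.16, 0], 0, 1], [[-0.8, -0.16, 0], 0, 1], [[-0.8, -0.16, 0], 0, 1], [[-0.8, -0.16, 0], 0, 1], [[-0.8, -0.16, 0], 0, 1], [[-0.8, -0.16, 0], 0, 1], [[-0.8, -0.16, 0], 0, 1], [[-0.8, -0.16, 0], 0, 1], [[-0.4, -0.1, 0], 0, 1], [[0, 0, 0], 0, 1], [[0, 0, 0], 0, 1]]'

```text
t: 10.25
eef_pos: [0.4127, -0.2641, 0.2225]
tool_rot: [-0.001, 0.71, 0.705, -0.0]
contact_force: [-0.1, 0.2, 0.7]
gripper_width: 1.002
grasp_force: 0.0
```

Run:
```python
from h import *
go(.418,-.237,.096,np.pi/2)
c=cam('wrist'); a=eyes.read_camera('wrist'); cv2.imwrite('pics/w3.png',a)
for p in([.4178,-.2372,.165],[.4306,-.1355,.008],[.5319,-.1421,.006],[.5836,-.1528,.006]): print(p,w2px(c,p).round(1))
```

```text
tcp [ 0.4127 -0.2641  0.2225] psi 1.564 shift [0.0269 0.0053 0.1266] turn -0.0068
[0.4178, -0.2372, 0.165] [329.2 214. ]
[0.4306, -0.1355, 0.008] [339.5  70. ]
[0.5319, -0.1421, 0.006] [444.8  77. ]
[0.5836, -0.1528, 0.006] [497.1  88.6]
```

View pics/w3.png

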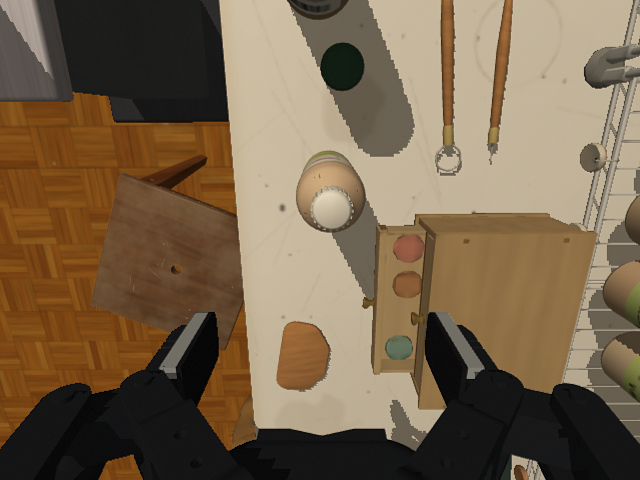

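In the tool's units: 0.04 m is 0.8, 0.027 m is 0.54.

>>> creep_tool --plan '[[[0.54, 0.12, 0], 0, 1], [[0, 0, 0.6], 0, 1], [[0, 0, 0.8], 0, 1], [[0, 0, 0.6], 0, 1], [[0, 0, 0.4], 0, 1], [[0, 0, 0.12], 0, 1], [[0, 0, 0], 0, 1], [[0, 0, 0], 0, 0.4], [[0, 0, 0], 0, 0.4], [[0, 0, 0], 0, 0.4], [[0, 0, 0], 0, 0.4], [[0, 0, 0], 0, 0.4], [[0, 0, 0], 0, 0.4]]' --grip_force 45

```text
t: 11.6
eef_pos: [0.4205, -0.2382, 0.0993]
tool_rot: [0.001, 0.709, 0.705, -0.0]
contact_force: [-2.0, 0.2, 8.5]
gripper_width: 0.543
grasp_force: 45.0
```

Run:
```python
from h import *
go(.5479,.1549,.24,np.pi/2)
```

```text
tcp [ 0.4205 -0.2382  0.0993] psi 1.5645 shift [ 0.3937  0.1252 -0.1411] turn -0.0063
```

In the tool's units: -0.04 m is -0.8, -0.03 m is -0.6.

>>> creep_tool --plan '[[[0, 0, -0.3], 0, 0.4], [[0, 0, -0.6], 0, 0.4], [[0, 0, -0.8], 0, 0.4], [[0, 0, -0.8], 0, 0.4], [[0, 0, -0.5], 0, 0.4], [[0.2, 0.06, 0], 0, 0.4], [[0.6, 0.2, 0], 0, 0.4], [[0.8, 0.25, 0], 0, 0.4], [[0.8, 0.25, 0], 0, 0.4], [[0.8, 0.25, 0], 0, 0.4], [[0.8, 0.25, 0], 0, 0.4], [[0.8, 0.25, 0], 0, 0.4], [[0.8, 0.25, 0], 0, 0.4], [[0.8, 0.25, 0], 0, 0.4], [[0.8, 0.25, 0], 0, 0.4], [[0.4, 0.2, 0], 0, 0.4], [[0.2, 0.06, 0], 0, 0.4], [[0, 0, 0], 0, 0.4], [[0, 0, 0], 0, 0.4]]'

```text
t: 13.5
eef_pos: [0.5473, 0.1503, 0.2468]
tool_rot: [-0.0, 0.709, 0.705, -0.001]
contact_force: [0.7, -0.8, -3.6]
gripper_width: 0.549
grasp_force: 46.7
```

Run:
```python
from h import *
go(.5479,.1549,.1075,np.pi/2)
```

```text
tcp [0.5473 0.1503 0.2468] psi 1.5641 shift [0.0048 0.0009 0.1393] turn -0.0067
```

In the tool's units: 0.04 m is 0.8, 0.006 m is 0.12.

>>> creep_tool --plan '[[[0.08, 0.02, 0.4], 0, 0.4], [[0, 0, 0.6], 0, 0.4], [[0, 0, 0.8], 0, 0.4], [[0, 0, 0.5], 0, 0.4], [[0, 0, 0.3], 0, 0.4], [[0, 0, 0.12], 0, 0.4], [[0, 0, 0], 0, 0.4], [[0, 0, 0], 0, 0.4], [[0, 0, 0], 0, 0.4]]'

```text
t: 14.4
eef_pos: [0.5501, 0.1559, 0.1132]
tool_rot: [0.001, 0.709, 0.705, 0.001]
contact_force: [0.5, 0.1, -3.7]
gripper_width: 0.552
grasp_force: 46.7
```

Run:
```python
from h import *
go(.5479,.154,.1055,np.pi/2)
```

```text
tcp [0.5501 0.1559 0.1132] psi 1.5646 shift [-0.002  -0.0022  0.0077] turn -0.0062
```

In the tool's units: 0.003 m is 0.06, -0.002 m is -0.04.

>>> creep_tool --plan '[[[-0.04, -0.04, 0.06], 0, 0.4], [[0, 0, 0.04], 0, 0.4], [[0, 0, 0], 0, 0.4]]'

```text
t: 14.7
eef_pos: [0.5468, 0.1533, 0.1066]
tool_rot: [0.0, 0.709, 0.705, -0.0]
contact_force: [-0.3, -0.1, -3.8]
gripper_width: 0.545
grasp_force: 46.7
```

>>> creep_tool --plan '[[[0, 0, 0.04], 0, 0.4], [[0, 0, 0], 0, 0.4]]'

```text
t: 14.9
eef_pos: [0.5474, 0.1543, 0.1056]
tool_rot: [0.0, 0.709, 0.705, 0.0]
contact_force: [-2.6, 0.4, 3.4]
gripper_width: 0.548
grasp_force: 47.8
```

In the tool's units: -0.04 m is -0.8, -0.03 m is -0.6.

>>> creep_tool --plan '[[[0, 0, 0], 0, 0.6], [[0, 0, 0], 0, 0.8], [[0, 0, 0], 0, 1], [[0, 0, 0], 0, 1], [[0, 0, 0], 0, 1], [[0, 0, -0.4], 0, 1], [[0, 0, -0.6], 0, 1], [[0, 0, -0.8], 0, 1], [[0, 0, -0.8], 0, 1], [[0, 0, -0.4], 0, 1], [[0, 0, 0], 0, 1], [[0, 0, 0], 0, 1]]'

```text
t: 16.1
eef_pos: [0.547, 0.1534, 0.2547]
tool_rot: [0.0, 0.709, 0.705, 0.0]
contact_force: [-0.6, 0.6, -0.2]
gripper_width: 1.001
grasp_force: 0.0
```

Run:
```python
from h import *
go(.4306,-.1355,.23,np.pi/2)
c=cam('wrist'); a=eyes.read_camera('wrist'); cv2.imwrite('pics/w4.png',a[100:400,100:500])
for p in([.5479,.1549,.171],[.5479,.1549,.006],[.4937,.3003,.006],[.5097,.0791,.006]): print(p,w2px(c,p).round(1))
```

```text
tcp [0.547  0.1534 0.2547] psi 1.5646 shift [-0.2896 -0.1146  0.0247] turn -0.0062
[0.5479, 0.1549, 0.171] [322.4 239.5]
[0.5479, 0.1549, 0.006] [321.9 195. ]
[0.4937, 0.3003, 0.006] [268.1  54.8]
[0.5097, 0.0791, 0.006] [290.9 256.9]
```

View pics/w4.png

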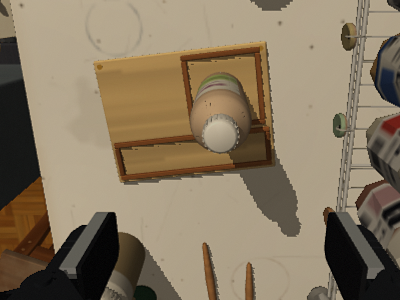

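The bottle stands upright in its bay, cap at (321,233) in the full frame, within 3 mm of the goal. Next the tile, gripped slightly off-centre to keep the hand clear of the tall jar.

In the tool's units: -0.04 m is -0.8, -0.006 m is -0.12, -0.11 rad / 3.1416 = -0.035.

>>> creep_tool --plan '[[[-0.3, -0.12, 0], 0, 1], [[-0.6, -0.22, 0], 0, 1], [[-0.8, -0.31, 0], 0, 1], [[-0.8, -0.31, 0], 0, 1], [[-0.8, -0.31, 0], 0, 1], [[-0.8, -0.31, 0], 0, 1], [[-0.8, -0.31, 0], 0, 0.7], [[-0.6, -0.22, 0], 0, 0.7], [[-0.4, -0.16, 0], 0, 0.7], [[0, 0, 0], -0.035, 0.7], [[0, 0, 0], -0.035, 0.7], [[0, 0, 0], -0.035, 0.7], [[0, 0, 0], 0, 0.7], [[0, 0, 0], 0, 0.7]]'

```text
t: 17.55
eef_pos: [0.4312, -0.1407, 0.2538]
tool_rot: [-0.001, 0.585, 0.811, -0.0]
contact_force: [-0.1, 0.6, -0.0]
gripper_width: 0.697
grasp_force: 0.0
```

Run:
```python
from h import *
go(.4328,-.1421,.03,1.89)
```

```text
tcp [ 0.4312 -0.1407  0.2538] psi 1.8918 shift [-0.0022  0.0014  0.2238] turn 0.0018
```

In the tool's units: 0.045 m is 0.9, 0.03 m is 0.6.

>>> creep_tool --plan '[[[-0.04, 0.02, 0.6], 0, 0.7], [[0, 0, 0.9], 0, 0.7], [[0, 0, 0.9], 0, 0.7], [[0, 0, 0.9], 0, 0.7], [[0, 0, 0.6], 0, 0.7], [[0, 0, 0.4], 0, 0.7], [[0, 0, 0.3], 0, 0.7], [[0, 0, 0.2], 0, 0.7], [[0, 0, 0.1], 0, 0.7], [[0, 0, 0], 0, 0.7], [[0, 0, 0], 0, 0.7]]'

```text
t: 18.65
eef_pos: [0.4339, -0.1424, 0.0103]
tool_rot: [0.0, 0.584, 0.812, 0.0]
contact_force: [0.1, 0.4, 0.6]
gripper_width: 0.703
grasp_force: 0.0
```

>>> creep_tool --plan '[[[0, 0, 0.06], 0, 0.7], [[0, 0, 0.06], 0, 0.7], [[0, 0, 0], 0, 0.7], [[0, 0, 0], 0, 0.7]]'

```text
t: 19.05
eef_pos: [0.4334, -0.1423, 0.0038]
tool_rot: [0.0, 0.584, 0.812, -0.0]
contact_force: [0.7, -0.5, -0.8]
gripper_width: 0.7
grasp_force: 0.0
```

>>> creep_tool --plan '[[[0, 0, 0.04], 0, 0.7], [[0, 0, 0], 0, 0.7]]'

```text
t: 19.25
eef_pos: [0.4333, -0.1423, 0.0017]
tool_rot: [-0.0, 0.584, 0.812, -0.0]
contact_force: [-0.0, 0.1, 0.3]
gripper_width: 0.702
grasp_force: 0.0
```

In the tool's units: 0.001 m is 0.02.

>>> creep_tool --plan '[[[0, 0, 0], 0, 0.57], [[0, 0, 0], 0, 0.57], [[0, 0, 0.02], 0, 0.57], [[0, 0, 0], 0, 0.57]]'

```text
t: 19.65
eef_pos: [0.4334, -0.1423, 0.0007]
tool_rot: [-0.0, 0.584, 0.812, -0.0]
contact_force: [-0.9, -0.2, 0.1]
gripper_width: 0.573
grasp_force: 0.0
```

>>> creep_tool --plan '[[[0, 0, 0.04], 0, 0.57], [[0, 0, 0], 0, 0.57]]'

```text
t: 19.85
eef_pos: [0.4332, -0.1423, -0.0014]
tool_rot: [-0.0, 0.584, 0.812, -0.0]
contact_force: [0.2, -0.7, -0.5]
gripper_width: 0.57
grasp_force: 0.0
```

>>> creep_tool --plan '[[[0, 0, 0.04], 0, 0.57], [[0, 0, 0], 0, 0.57]]'

```text
t: 20.05
eef_pos: [0.4333, -0.1423, -0.0034]
tool_rot: [-0.0, 0.584, 0.812, -0.0]
contact_force: [0.7, -0.1, -0.6]
gripper_width: 0.572
grasp_force: 0.0
```

In the tool's units: 0.001 m is 0.02.

>>> creep_tool --plan '[[[0, 0, 0.02], 0, 0.57], [[0, 0, 0], 0, 0.3], [[0, 0, 0], 0, 0.3], [[0, 0, 0], 0, 0.3], [[0, 0, 0], 0, 0.3]]' --grip_force 30

```text
t: 20.55
eef_pos: [0.4334, -0.1423, -0.0042]
tool_rot: [0.0, 0.584, 0.812, -0.0]
contact_force: [0.6, -0.0, 0.1]
gripper_width: 0.302
grasp_force: 0.0
```

>>> creep_tool --plan '[[[0, 0, -0.2], 0, 0.3], [[0, 0, -0.4], 0, 0.3], [[0, 0, -0.6], 0, 0.3], [[0, 0, -0.8], 0, 0.3], [[0, 0, -0.8], 0, 0.3], [[0, 0, -0.6], 0, 0.3], [[0, 0, 0], 0, 0.3]]'

```text
t: 21.25
eef_pos: [0.4362, -0.1427, 0.1703]
tool_rot: [0.004, 0.584, 0.812, 0.001]
contact_force: [0.5, 0.6, 0.4]
gripper_width: 0.304
grasp_force: 0.0
```

Run:
```python
from h import *
go(.4368,.3748,.03,1.57)
```

```text
tcp [ 0.4362 -0.1427  0.1703] psi 1.8948 shift [0.4911 0.1645 0.1386] turn 0.3248
```

Run:
```python
from h import *
c=cam('wrist'); a=eyes.read_camera('wrist'); cv2.imwrite('pics/w5.png',a)
print(w2px(c,[.4306,-.1355,.008])); go(.4306,-.1355,.01,1.89)
```

```text
[316.71658252 204.62975404]
tcp [ 0.4347 -0.1427  0.1682] psi 1.8944 shift [ 0.0087 -0.0021  0.1581] turn 0.0044
```

View pics/w5.png

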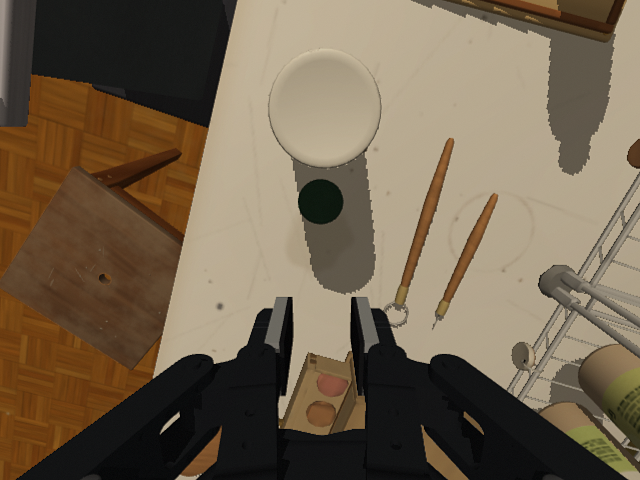

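The tile is unmoved at (321,201), so the part-open fingers passed above it. I'll go back and probe deeper by contact.

In the tool's units: 0.04 m is 0.8, 0.03 m is 0.6.

>>> creep_tool --plan '[[[0.02, -0.02, 0.6], 0, 0.6], [[0, 0, 0.8], 0, 0.6], [[0, 0, 0.8], 0, 0.6], [[0, 0, 0.6], 0, 0.6], [[0, 0, 0.4], 0, 0.6], [[0, 0, 0.2], 0, 0.6], [[0, 0, 0.06], 0, 0.6], [[0, 0, 0], 0, 0.6], [[0, 0, 0], 0, 0.6]]' --grip_force 25

```text
t: 22.2
eef_pos: [0.4328, -0.1418, -0.0064]
tool_rot: [0.001, 0.584, 0.812, 0.0]
contact_force: [0.6, -0.3, -0.0]
gripper_width: 0.599
grasp_force: 0.0
```

>>> creep_tool --plan '[[[0, 0, 0.06], 0, 0.6], [[0, 0, 0], 0, 0.6]]'

```text
t: 22.4
eef_pos: [0.4324, -0.1419, -0.0098]
tool_rot: [0.0, 0.584, 0.812, 0.0]
contact_force: [-0.0, 0.0, -0.2]
gripper_width: 0.599
grasp_force: 0.0
```

In the tool's units: 0.002 m is 0.04.

>>> creep_tool --plan '[[[0, 0, 0.04], 0, 0.6], [[0, 0, 0], 0, 0.6]]'

```text
t: 22.6
eef_pos: [0.4321, -0.1417, -0.0122]
tool_rot: [0.0, 0.584, 0.812, -0.0]
contact_force: [-0.9, -0.2, 0.6]
gripper_width: 0.6
grasp_force: 0.0
```

>>> creep_tool --plan '[[[0, 0, 0.04], 0, 0.6], [[0, 0, 0], 0, 0.6]]'

```text
t: 22.8
eef_pos: [0.432, -0.1417, -0.0144]
tool_rot: [-0.0, 0.584, 0.812, -0.0]
contact_force: [-0.1, 0.5, 0.3]
gripper_width: 0.602
grasp_force: 0.0
```

In the tool's units: 0.002 m is 0.04.

>>> creep_tool --plan '[[[0, 0, 0.04], 0, 0.6], [[0, 0, 0], 0, 0.6]]'

```text
t: 23.0
eef_pos: [0.432, -0.1416, -0.0164]
tool_rot: [-0.0, 0.584, 0.812, -0.0]
contact_force: [0.6, 0.0, 0.2]
gripper_width: 0.596
grasp_force: 0.0
```

>>> creep_tool --plan '[[[0, 0, 0], 0, 0.3], [[0, 0, 0], 0, 0.3], [[0, 0, 0], 0, 0.3], [[0, 0, 0], 0, 0.3]]'

```text
t: 23.4
eef_pos: [0.4324, -0.1416, -0.0159]
tool_rot: [0.0, 0.584, 0.812, 0.0]
contact_force: [-1.1, 1.1, 7.1]
gripper_width: 0.427
grasp_force: 24.7
```

The manual's scale: shifts go in shares of 50 mm and turns go in shares of pi rad. Converting my numbers, -0.045 m is -0.9, -0.04 m is -0.8, 0.11 rad / 3.1416 = 0.035.

>>> creep_tool --plan '[[[0, 0, -0.2], 0, 0.3], [[0, 0, -0.5], 0, 0.3], [[0, 0, -0.8], 0, 0.3], [[0, 0, -0.9], 0, 0.3], [[0, 0, -0.9], 0, 0.3], [[0, 0, -0.6], 0, 0.3], [[0, 0, -0.2], 0.0318, 0.3], [[0, 0, 0], 0.035, 0.3], [[0, 0, 0], 0.035, 0.3], [[0, 0, 0], 0, 0.3]]'

```text
t: 24.4
eef_pos: [0.4318, -0.1416, 0.1893]
tool_rot: [0.0, 0.706, 0.708, -0.0]
contact_force: [-0.3, 0.2, -1.3]
gripper_width: 0.426
grasp_force: 25.1
```

Run:
```python
from h import *
go(.4368,.3684,.03,1.57)
```

```text
tcp [ 0.4318 -0.1416  0.1893] psi 1.574 shift [0.51   0.0066 0.159 ] turn 0.004
```

In the tool's units: 0.04 m is 0.8, 0.02 m is 0.4.

>>> creep_tool --plan '[[[0.4, 0.2, 0], 0, 0.3], [[0.8, 0.2, 0], 0, 0.3], [[0.8, 0, 0], 0, 0.3], [[0.8, 0, 0], 0, 0.3], [[0.8, 0, 0], 0, 0.3], [[0.8, 0, 0], 0, 0.3], [[0.8, 0, 0], 0, 0.3], [[0.8, 0, 0], 0, 0.3], [[0.8, 0, 0], 0, 0.3], [[0.8, 0, 0], 0, 0.3], [[0.8, 0, 0], 0, 0.3], [[0.8, -0.14, 0], 0, 0.3], [[0.6, -0.14, 0.4], 0, 0.3], [[0.4, 0, 0.6], 0, 0.3], [[0, 0, 0.8], 0, 0.3], [[0, 0, 0.6], 0, 0.3], [[0, 0, 0.4], 0, 0.3], [[0, 0, 0], 0, 0.3], [[0, 0, 0], 0, 0.3]]'

```text
t: 26.3
eef_pos: [0.4361, 0.3686, 0.0492]
tool_rot: [-0.0, 0.705, 0.709, -0.0]
contact_force: [-0.1, 0.3, -0.5]
gripper_width: 0.423
grasp_force: 25.1
```

Run:
```python
from h import *
go(.4368,.3684,-.004,1.57)
```

```text
tcp [0.4361 0.3686 0.0492] psi 1.5765 shift [-0.0002  0.0008  0.0532] turn 0.0065
```

In the tool's units: 0.02 m is 0.4, 0.01 m is 0.2.

>>> creep_tool --plan '[[[0, 0.02, 0.4], 0, 0.3], [[0, 0, 0.4], 0, 0.3], [[0, 0, 0.2], 0, 0.3], [[0, 0, 0.06], 0, 0.3], [[0, 0, 0], 0, 0.3], [[0, 0, 0], 0, 0.3]]'

```text
t: 26.9
eef_pos: [0.4376, 0.369, -0.0031]
tool_rot: [0.0, 0.706, 0.709, 0.001]
contact_force: [0.4, 0.7, 0.1]
gripper_width: 0.424
grasp_force: 25.1
```

>>> creep_tool --plan '[[[0, 0, 0.04], 0, 0.3], [[0, 0, 0], 0, 0.3]]'

```text
t: 27.1
eef_pos: [0.4375, 0.3687, -0.0057]
tool_rot: [0.0, 0.706, 0.709, 0.001]
contact_force: [0.1, -0.3, 1.5]
gripper_width: 0.421
grasp_force: 25.5
```

In the tool's units: -0.045 m is -0.9, -0.04 m is -0.8.

>>> creep_tool --plan '[[[0, 0, 0], 0, 0.6], [[0, 0, 0], 0, 0.6], [[0, 0, 0], 0, 0.6], [[0, 0, -0.2], 0, 0.6], [[0, 0, -0.6], 0, 0.6], [[0, 0, -0.8], 0, 0.6], [[0, 0, -0.9], 0, 0.6], [[0, 0, -0.9], 0, 0.6], [[0, 0, -0.9], 0, 0.6], [[0, 0, 0], 0, 0.6], [[0, 0, 0], 0, 0.6]]'

```text
t: 28.2
eef_pos: [0.4374, 0.3687, 0.2103]
tool_rot: [0.0, 0.706, 0.708, 0.001]
contact_force: [0.1, -1.0, -0.4]
gripper_width: 0.6
grasp_force: 0.0
```

Run:
```python
from h import *
c=cam('wrist'); a=eyes.read_camera('wrist'); cv2.imwrite('pics/w6.png',a[100:400,100:500])
hsv=cv2.cvtColor(a,cv2.COLOR_BGR2HSV); m=((a.max(2)<75)&(a[:,:,1]>a[:,:,2]+10)).astype('uint8')
n,l,s,ce=cv2.connectedComponentsWithStats(m); 
for i in range(1,n):
    if s[i,4]>300: print(s[i],ce[i].round(1),px2w(c,*ce[i],.018).round(4))
for p in([.4368,.3748,.018],[.5467,.3777,.098]): print(p,w2px(c,p).round(1))
go(.5319,-.1421,.2,1.676)
```

```text
[ 301  179   41   40 1270] [320.9 198.3] [0.4375 0.3781 0.018 ]
[618 209  22  35 438] [631.  226.6] [0.7551 0.3497 0.018 ]
[0.4368, 0.3748, 0.018] [320.2 201.6]
[0.5467, 0.3777, 0.098] [459.6 219.7]
tcp [0.4369 0.3678 0.2087] psi 1.5747 shift [-0.5103  0.093   0.0091] turn -0.1013
```

View pics/w6.png

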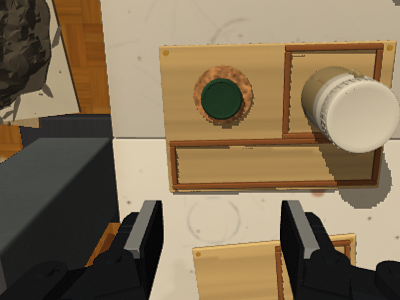

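The tile lies on the cork at (222,98) in the crop, central to within about 2 mm. Next the loop tool.

In the tool's units: -0.04 m is -0.8, -0.03 m is -0.6, -0.1 rad / 3.1416 = -0.0318.

>>> creep_tool --plan '[[[-0.4, 0.06, 0], 0, 0.6], [[-0.8, 0.15, 0], 0, 0.6], [[-0.8, 0.15, 0], 0, 0.6], [[-0.8, 0.15, 0], 0, 0.6], [[-0.8, 0.15, 0], 0, 0.6], [[-0.8, 0.15, 0], 0, 0.6], [[-0.8, 0.15, 0], 0, 0.6], [[-0.8, 0.15, 0], 0, 0.6], [[-0.8, 0.15, 0], 0, 0.6], [[-0.8, 0.15, 0], 0, 0.6], [[-0.8, 0.15, 0], 0, 0.6], [[-0.8, 0.15, 0], 0, 0.6], [[-0.6, 0.1, 0], 0, 0.6], [[-0.4, 0.06, 0.4], 0, 0.6], [[0, 0, 0.6], -0.0318, 0.6], [[0, 0, 0.6], 0, 0.55], [[0, 0, 0.6], 0, 0.55], [[0, 0, 0], 0, 0.55], [[0, 0, 0], 0, 0.55]]' --grip_force 25

```text
t: 30.15
eef_pos: [0.5317, -0.1408, 0.098]
tool_rot: [-0.001, 0.669, 0.743, -0.0]
contact_force: [-0.0, 0.0, 0.3]
gripper_width: 0.546
grasp_force: 0.0
```

Run:
```python
from h import *
go(.5319,-.1421,0,1.676)
c=cam('wrist'); a=eyes.read_camera('wrist'); cv2.imwrite('pics/w7.png',a)
for p in([.5319,-.1421,.006],[.522,-.046,.006],[.58,-.078,.006]): print(p,w2px(c,p).round(1))
```

```text
tcp [ 0.5317 -0.1408  0.098 ] psi 1.6754 shift [-0.0015  0.0003  0.098 ] turn -0.0006
[0.5319, -0.1421, 0.006] [321.5 239.8]
[0.522, -0.046, 0.006] [321.8 100.3]
[0.58, -0.078, 0.006] [400.4 159. ]
```

View pics/w7.png

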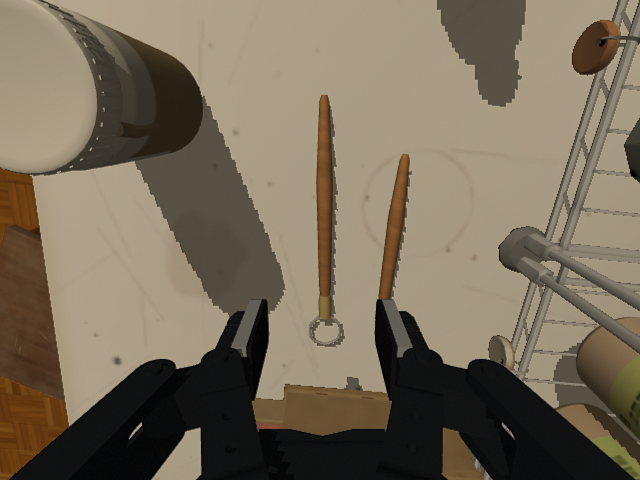

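The loop tool lies straight between the fingers, end at (323,96). The needle's end is at (404,154).

In the tool's units: 0.03 m is 0.6, 0.025 m is 0.5.

>>> creep_tool --plan '[[[-0.03, 0.02, 0.6], 0, 0.4], [[0, 0, 0.6], 0, 0.4], [[0, 0, 0.5], 0, 0.4], [[0, 0, 0.28], 0, 0.4], [[0, 0, 0.14], 0, 0.4], [[0, 0, 0], 0, 0.4], [[0, 0, 0], 0, 0.4]]'

```text
t: 30.9
eef_pos: [0.5348, -0.1427, -0.006]
tool_rot: [0.001, 0.669, 0.743, 0.0]
contact_force: [-0.1, -0.6, 0.1]
gripper_width: 0.402
grasp_force: 0.0
```

>>> creep_tool --plan '[[[0, 0, 0], 0, 0.1], [[0, 0, 0], 0, 0.1], [[0, 0, 0], 0, 0.1], [[0, 0, 0], 0, 0.1]]'

```text
t: 31.3
eef_pos: [0.5339, -0.1428, -0.0069]
tool_rot: [0.0, 0.669, 0.743, 0.0]
contact_force: [-0.4, 1.3, 0.1]
gripper_width: 0.102
grasp_force: 0.0
```

In the tool's units: 0.008 m is 0.16, 0.003 m is 0.06.

>>> creep_tool --plan '[[[0, 0, -0.08], 0, 0.4], [[0, 0, 0], 0, 0.4], [[0, 0, 0], 0, 0.4], [[0, -0.02, 0.16], 0, 0.4], [[0, 0, 0.06], 0, 0.4], [[0, 0, 0], 0, 0.4]]'

```text
t: 31.9
eef_pos: [0.532, -0.1427, -0.0151]
tool_rot: [-0.001, 0.669, 0.743, -0.0]
contact_force: [-0.6, -0.7, 0.7]
gripper_width: 0.398
grasp_force: 0.0
```

>>> creep_tool --plan '[[[0, 0, 0], 0, 0.1], [[0, 0, 0], 0, 0.1], [[0, 0, 0], 0, 0.1], [[0, 0, 0], 0, 0.1]]'

```text
t: 32.3
eef_pos: [0.5329, -0.1428, -0.0141]
tool_rot: [0.0, 0.669, 0.743, 0.0]
contact_force: [-0.1, 0.1, -0.7]
gripper_width: 0.288
grasp_force: 25.2
```

Gripped. However, in the trough the hand's body would meet the short jar if I hold the tool at its centre, so I regrip 35 mm toward the handle end.

In the tool's units: 0.02 m is 0.4, 0.015 m is 0.3.

>>> creep_tool --plan '[[[0, 0, 0], 0, 0.4], [[0, 0, 0], 0, 0.4], [[0.3, 0, 0], 0, 0.4], [[0.4, 0, 0], 0, 0.4], [[0, 0, 0], 0, 0.4], [[0, 0, 0], 0, 0.4], [[0, 0, 0], 0, 0.1], [[0, 0, 0], 0, 0.1], [[0, 0, 0], 0, 0.1], [[0, 0, 0], 0, 0.1]]' --grip_force 35

```text
t: 33.3
eef_pos: [0.5293, -0.1082, -0.014]
tool_rot: [0.0, 0.67, 0.743, 0.0]
contact_force: [-0.8, 1.3, 5.6]
gripper_width: 0.284
grasp_force: 34.7
```

>>> creep_tool --plan '[[[0, 0, -0.2], 0, 0.1], [[0, 0, -0.6], 0, 0.1], [[0, 0, -0.8], 0, 0.1], [[0, 0, -0.9], 0, 0.1], [[0, 0, -0.9], 0, 0.1], [[0, 0, -0.9], 0, 0.1], [[0, 0, 0], 0, 0.1], [[0, 0, 0], 0, 0.1]]'

```text
t: 34.1
eef_pos: [0.5295, -0.1086, 0.202]
tool_rot: [0.001, 0.67, 0.743, 0.0]
contact_force: [-0.5, 0.3, -0.9]
gripper_width: 0.29
grasp_force: 34.5
```

Run:
```python
from h import *
d=np.array([np.cos(.0258),np.sin(.0258)]); g=np.array([.4937,.3003])-.036*d; print(g)
go(*g,.2,np.pi+.0258); print(monitor.get_obs()['q'].round(2))
```

```text
[0.45771198 0.2993713 ]
tcp [ 0.5295 -0.1086  0.202 ] psi 1.6739 shift [ 0.4132 -0.0294  0.0013] turn -1.4935
[ 0.73  0.37 -0.8   1.85  0.3   1.05 -0.08]
```

In the tool's units: 0.04 m is 0.8, 0.02 m is 0.4.

>>> creep_tool --plan '[[[0.4, -0.04, 0], 0, 0.1], [[0.8, -0.06, 0], 0, 0.1], [[0.8, -0.06, 0], 0, 0.1], [[0.8, -0.06, 0], 0, 0.1], [[0.8, -0.06, 0], 0, 0.1], [[0.8, -0.06, 0], 0, 0.1], [[0.8, -0.06, 0], 0, 0.1], [[0.8, -0.06, 0], 0, 0.1], [[0.8, -0.06, 0], 0, 0.1], [[0.8, -0.04, 0], 0, 0.1], [[0.6, 0, 0], 0, 0.1], [[0, 0, 0], 0, 0.1]]'

```text
t: 35.3
eef_pos: [0.456, 0.3011, 0.1995]
tool_rot: [-0.002, 0.667, 0.745, -0.0]
contact_force: [-0.0, 0.5, -0.3]
gripper_width: 0.29
grasp_force: 34.5
```

>>> creep_tool --plan '[[[0, 0, 0], -0.0318, 0.1], [[0, 0, 0], -0.0318, 0.1], [[0, 0, 0], -0.0318, 0.1], [[0, 0, 0], -0.0318, 0.1], [[0, 0, 0], -0.0318, 0.1], [[0, 0, 0], -0.0318, 0.1], [[0, 0, 0], -0.0318, 0.1], [[0, 0, 0], -0.0318, 0.1], [[0, 0, 0], -0.0318, 0.1], [[0, 0, 0], -0.0318, 0.1], [[0, 0, 0], -0.0318, 0.1], [[0, 0, 0], -0.0318, 0.1], [[0, 0, 0], -0.0318, 0.1], [[0, 0, 0], -0.0318, 0.1], [[0, 0, 0], -0.0299, 0.1], [[0, 0, 0], 0, 0.1], [[0, 0, 0], 0, 0.1]]'

```text
t: 37.0
eef_pos: [0.4586, 0.2957, 0.1997]
tool_rot: [-0.001, -0.012, 1.0, -0.001]
contact_force: [0.1, 0.0, 0.1]
gripper_width: 0.286
grasp_force: 34.5
```

Run:
```python
from h import *
go(.4597,.2994,.03,np.pi+.0258); print(monitor.get_obs()['q'].round(2))
```

```text
tcp [0.4586 0.2957 0.1997] psi -3.1176 shift [-0.0015  0.0038  0.1697] turn -6.2849
[ 0.23  0.58 -1.24  1.82  0.59  1.19  0.39]
```

In the tool's units: 0.04 m is 0.8, 0.02 m is 0.4.

>>> creep_tool --plan '[[[-0.02, 0.074, 0.6], 0, 0.1], [[0, 0, 0.8], 0, 0.1], [[0, 0, 0.8], 0, 0.1], [[0, 0, 0.6], 0, 0.1], [[0, 0, 0.4], 0, 0.1], [[0, 0, 0.3], 0, 0.1], [[0, 0, 0], 0, 0.1], [[0, 0, 0], 0, 0.1]]'

```text
t: 37.8
eef_pos: [0.4599, 0.301, 0.0263]
tool_rot: [0.0, -0.013, 1.0, 0.0]
contact_force: [0.1, -0.2, -0.8]
gripper_width: 0.284
grasp_force: 34.5
```

Run:
```python
from h import *
go(.4597,.2994,-.0065,np.pi+.0258)
c=cam('scene'); a=eyes.read_camera('scene'); cv2.imwrite('pics/s1.png',cv2.resize(a[260:400,80:290],None,fx=3.8,fy=3.8,interpolation=2))
```

```text
tcp [0.4599 0.301  0.0263] psi -3.115 shift [ 0.0002 -0.0016  0.0328] turn -6.2824
```

View pics/s1.png

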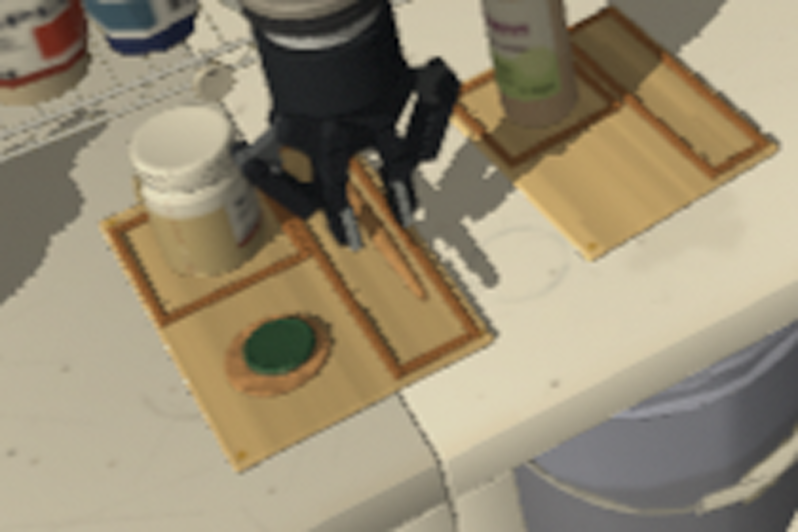

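The tool hangs along the trough, its handle end at (422,297) above the trough floor, and the hand is close to but clear of the jar. Lowering.

In the tool's units: 0.015 m is 0.3, 0.011 m is 0.22.

>>> creep_tool --plan '[[[0, -0.03, 0.3], 0, 0.1], [[0, 0, 0.22], 0, 0.1], [[0, 0, 0.08], 0, 0.1], [[0, 0, 0], 0, 0.1], [[0, 0, 0], 0, 0.1]]'

```text
t: 38.35
eef_pos: [0.4596, 0.2994, -0.0042]
tool_rot: [-0.0, -0.014, 1.0, 0.0]
contact_force: [-1.6, -0.2, 0.2]
gripper_width: 0.291
grasp_force: 34.5
```

>>> creep_tool --plan '[[[0, 0, 0.04], 0, 0.1], [[0, 0, 0], 0, 0.1]]'

```text
t: 38.55
eef_pos: [0.4598, 0.2993, -0.0061]
tool_rot: [0.0, -0.014, 1.0, 0.0]
contact_force: [-0.4, -0.3, -0.4]
gripper_width: 0.292
grasp_force: 34.5
```

In the tool's units: 0.001 m is 0.02.

>>> creep_tool --plan '[[[0, 0, 0.02], 0, 0.1], [[0, 0, 0], 0, 0.1]]'

```text
t: 38.75
eef_pos: [0.4597, 0.2991, -0.0072]
tool_rot: [0.0, -0.014, 1.0, -0.0]
contact_force: [-0.0, 0.1, -0.9]
gripper_width: 0.283
grasp_force: 34.5
```

>>> creep_tool --plan '[[[0, 0, 0.02], 0, 0.1], [[0, 0, 0], 0, 0.1]]'

```text
t: 38.95
eef_pos: [0.4598, 0.2992, -0.008]
tool_rot: [0.0, -0.014, 1.0, -0.0]
contact_force: [-0.5, -0.8, 2.1]
gripper_width: 0.287
grasp_force: 34.8
```

In the tool's units: -0.045 m is -0.9, -0.03 m is -0.6.

>>> creep_tool --plan '[[[0, 0, 0], 0, 0.38], [[0, 0, 0], 0, 0.38], [[0, 0, 0], 0, 0.38], [[0, 0, -0.1], 0, 0.38], [[0, 0, -0.3], 0, 0.38], [[0, 0, -0.6], 0, 0.4], [[0, 0, -0.9], 0, 0.4], [[0, 0, -0.9], 0, 0.4], [[0, 0, -0.9], 0, 0.4], [[0, 0, -0.4], 0, 0.4], [[0, 0, 0], 0, 0.4], [[0, 0, 0], 0, 0.4]]' --grip_force 25

```text
t: 40.15
eef_pos: [0.4596, 0.299, 0.1974]
tool_rot: [0.001, -0.014, 1.0, -0.0]
contact_force: [0.2, 0.1, 0.5]
gripper_width: 0.399
grasp_force: 0.0
```

Run:
```python
from h import *
c=cam('wrist'); a=eyes.read_camera('wrist'); cv2.imwrite('pics/w8.png',a)
for p in([.4937,.3003,.012],[.4937-.095,.3003-.0025,.012]): print(p,w2px(c,p).round(1))
```

```text
[0.4937, 0.3003, 0.012] [321.2 240.9]
[0.39870000000000005, 0.2978, 0.012] [321.2 144.1]
```

View pics/w8.png

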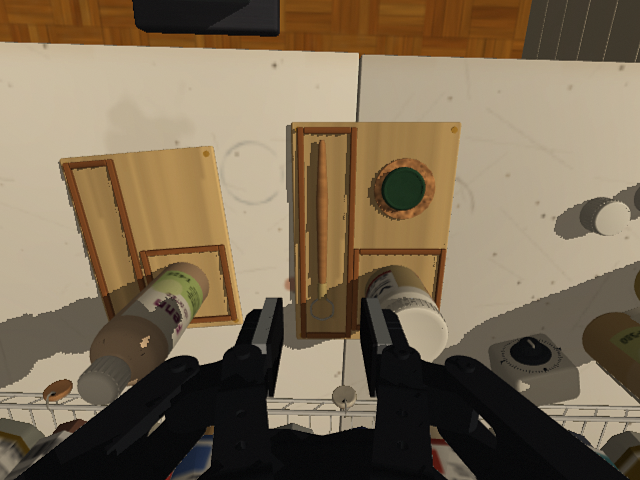

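The loop tool lies in its trough from (322,139) to (322,318), about 4 mm off centre and clear of the beads. The viewing budget is now used up, so I measure the needle tool numerically.

Run:
```python
from h import *
go(.581,-.16,.2,1.59)
```

```text
tcp [0.4593 0.2986 0.1965] psi -3.1143 shift [-0.1091 -0.4617 -0.0031] turn -4.7043
```

In the tool's units: -0.04 m is -0.8, -0.02 m is -0.4.

>>> creep_tool --plan '[[[-0.1, -0.4, 0], 0, 0.4], [[-0.19, -0.8, 0], 0, 0.4], [[-0.19, -0.8, 0], 0, 0.4], [[-0.19, -0.8, 0], 0, 0.4], [[-0.19, -0.8, 0], 0, 0.4], [[-0.19, -0.8, 0], 0, 0.4], [[-0.19, -0.8, 0], 0, 0.4], [[-0.19, -0.8, 0], 0, 0.4], [[-0.19, -0.8, 0], 0, 0.4], [[-0.19, -0.8, 0], 0, 0.4], [[-0.19, -0.8, 0], 0, 0.4], [[-0.19, -0.8, 0], 0, 0.4], [[-0.09, -0.4, 0], 0, 0.4], [[0, 0, 0], 0, 0.4]]'

```text
t: 41.6
eef_pos: [0.586, -0.1818, 0.1944]
tool_rot: [-0.002, -0.011, 1.0, 0.0]
contact_force: [0.5, 0.4, -0.1]
gripper_width: 0.395
grasp_force: 0.0
```

>>> creep_tool --plan '[[[0, 0, 0], 0.0334, 0.4], [[0, 0, 0], 0.0334, 0.4], [[0, 0, 0], 0.0334, 0.4], [[0, 0, 0], 0.0334, 0.4], [[0, 0, 0], 0.0334, 0.4], [[0, 0, 0], 0.0334, 0.4], [[0, 0, 0], 0.0334, 0.4], [[0, 0, 0], 0.0334, 0.4], [[0, 0, 0], 0.0334, 0.4], [[0, 0, 0], 0.0334, 0.4], [[0, 0, 0], 0.0334, 0.4], [[0, 0, 0], 0.0334, 0.4], [[0, 0, 0], 0.0334, 0.4], [[0, 0, 0], 0.0334, 0.4], [[0, 0, 0], 0.0334, 0.4], [[0, 0, 0], 0, 0.4], [[0, 0, 0], 0, 0.4]]'

```text
t: 43.3
eef_pos: [0.5862, -0.1764, 0.1962]
tool_rot: [-0.001, 0.697, 0.717, -0.0]
contact_force: [0.1, -0.2, 0.5]
gripper_width: 0.401
grasp_force: 0.0
```

Create nd.py:
```python
from h import *
c=cam('wrist'); a=eyes.read_camera('wrist'); hsv=cv2.cvtColor(a,cv2.COLOR_BGR2HSV)
m=((hsv[:,:,0]<22)&(hsv[:,:,1]>90)&(hsv[:,:,2]>60)).astype('uint8')
n,l,s,ce=cv2.connectedComponentsWithStats(m)
for i in range(1,n):
    if s[i,4]>300:
        p=np.argwhere(l==i)[:,::-1].astype(np.float32); (u,v),(w,h),ang=cv2.minAreaRect(p)
        if max(w,h)<3.5*min(w,h): continue
        W=np.array([px2w(c,*q,.006)[:2] for q in p]); vx,vy,x0,y0=cv2.fitLine(W.astype(np.float32),2,0,.01,.01).ravel()
        t=(W-[x0,y0])@[vx,vy]; e=[np.array([x0,y0])+k*np.array([vx,vy]) for k in(t.min(),t.max())]
        print(s[i],'ends',np.round(e,4),'dir',np.arctan2(abs(vy),vx*np.sign(vy)).round(4))
print(w2px(c,[.58,-.078,.006]),w2px(c,[.587,-.227,.006])); go(.581,-.122,0,1.59)
```

```bash
python3 nd.py
```

```text
[ 315   98   12  138 1311] ends [[ 0.5825 -0.0742]
 [ 0.5856 -0.2047]] dir 1.5945
[    0   128   101   352 24258] ends [[ 0.2245 -0.5637]
 [ 0.3146 -0.1055]] dir 1.3768
[495 208  99  39 934] ends [[ 0.7606 -0.1712]
 [ 0.8661 -0.211 ]] dir 2.7811
[317.62911897 102.3557129 ] [320.96651051 255.46034842]
tcp [ 0.5863 -0.1767  0.1962] psi 1.5974 shift [ 0.0547 -0.0036  0.1963] turn 0.0074
```

In the tool's units: 0.04 m is 0.8, 0.014 m is 0.28.

>>> creep_tool --plan '[[[0.5, -0.03, 0.2], 0, 0.4], [[0.6, -0.03, 0.6], 0, 0.4], [[0, 0, 0.8], 0, 0.4], [[0, 0, 0.8], 0, 0.4], [[0, 0, 0.6], 0, 0.4], [[0, 0, 0.5], 0, 0.4], [[0, 0, 0.3], 0, 0.4], [[0, 0, 0.28], 0, 0.4], [[0, 0, 0.08], 0, 0.4], [[0, 0, 0], 0, 0.4], [[0, 0, 0], 0, 0.4]]'

```text
t: 44.45
eef_pos: [0.5833, -0.1227, -0.0102]
tool_rot: [0.001, 0.699, 0.715, 0.0]
contact_force: [0.4, -0.3, 0.1]
gripper_width: 0.401
grasp_force: 0.0
```

In the tool's units: 0.003 m is 0.06, 0.001 m is 0.02.

>>> creep_tool --plan '[[[0, 0, 0.06], 0, 0.4], [[0, 0, 0.02], 0, 0.4], [[0, 0, 0], 0, 0.4], [[0, 0, 0], 0, 0], [[0, 0, 0], 0, 0], [[0, 0, 0], 0, 0], [[0, 0, 0], 0, 0], [[0, 0, 0], 0, 0]]' --grip_force 30

```text
t: 45.25
eef_pos: [0.5827, -0.1226, -0.0149]
tool_rot: [0.0, 0.699, 0.715, 0.0]
contact_force: [0.3, -0.4, 2.7]
gripper_width: 0.121
grasp_force: 31.3
```

In the tool's units: -0.045 m is -0.9, -0.04 m is -0.8.

>>> creep_tool --plan '[[[0, 0, -0.2], 0, 0], [[0, 0, -0.6], 0, 0], [[0, 0, -0.8], 0, 0], [[0, 0, -0.9], 0, 0], [[0, 0, -0.9], 0, 0], [[0, 0, -0.9], 0, 0], [[0, 0, 0], 0, 0], [[0, 0, 0], 0, 0]]'

```text
t: 46.05
eef_pos: [0.5827, -0.1228, 0.2011]
tool_rot: [0.001, 0.699, 0.715, 0.0]
contact_force: [-0.2, -0.1, -1.2]
gripper_width: 0.118
grasp_force: 30.9
```

Run:
```python
from h import *
go(.4808,.0775,.2,np.pi+.092)
```

```text
tcp [ 0.5827 -0.1228  0.2011] psi 1.5936 shift [ 0.2025 -0.0973  0.0007] turn -1.64
```

In the tool's units: 0.034 m is 0.68, 0.017 m is 0.34.

>>> creep_tool --plan '[[[0.34, -0.16, 0], 0, 0], [[0.68, -0.32, 0], 0, 0], [[0.68, -0.32, 0], 0, 0], [[0.68, -0.32, 0], 0, 0], [[0.68, -0.32, 0], 0, 0], [[0.68, -0.32, 0], 0, 0], [[0.31, -0.18, 0], 0, 0], [[0, 0, 0], 0, 0]]'

```text
t: 46.85
eef_pos: [0.4783, 0.0801, 0.199]
tool_rot: [-0.001, 0.697, 0.717, -0.001]
contact_force: [0.4, -0.2, 0.2]
gripper_width: 0.117
grasp_force: 30.9
```

>>> creep_tool --plan '[[[0, 0, 0], -0.0326, 0], [[0, 0, 0], -0.0326, 0], [[0, 0, 0], -0.0326, 0], [[0, 0, 0], -0.0326, 0], [[0, 0, 0], -0.0326, 0], [[0, 0, 0], -0.0326, 0], [[0, 0, 0], -0.0326, 0], [[0, 0, 0], -0.0326, 0], [[0, 0, 0], -0.0326, 0], [[0, 0, 0], -0.0326, 0], [[0, 0, 0], -0.0326, 0], [[0, 0, 0], -0.0326, 0], [[0, 0, 0], -0.0326, 0], [[0, 0, 0], -0.0326, 0], [[0, 0, 0], -0.0326, 0], [[0, 0, 0], -0.0326, 0], [[0, 0, 0], 0, 0], [[0, 0, 0], 0, 0]]'

```text
t: 48.65
eef_pos: [0.4808, 0.0766, 0.1991]
tool_rot: [-0.001, -0.044, 0.999, 0.0]
contact_force: [-0.3, -0.0, -0.1]
gripper_width: 0.115
grasp_force: 30.9
```

Run:
```python
from h import *
go(.4808,.0775,0.01,-np.pi+.092)
```

```text
tcp [0.4808 0.0766 0.1991] psi -3.0536 shift [-0.0003  0.0009  0.1891] turn -0.004
```

In the tool's units: 0.04 m is 0.8, 0.03 m is 0.6.

>>> creep_tool --plan '[[[0, 0.02, 0.6], 0, 0], [[0, 0, 0.8], 0, 0], [[0, 0, 0.8], 0, 0], [[0, 0, 0.8], 0, 0], [[0, 0, 0.5], 0, 0], [[0, 0, 0.3], 0, 0], [[0, 0, 0.16], 0, 0], [[0, 0, 0.08], 0, 0], [[0, 0, 0], 0, 0], [[0, 0, 0], 0, 0]]'

```text
t: 49.65
eef_pos: [0.4814, 0.0786, -0.0015]
tool_rot: [0.001, -0.046, 0.999, 0.0]
contact_force: [0.3, -0.3, 0.7]
gripper_width: 0.124
grasp_force: 30.9
```

>>> creep_tool --plan '[[[0, 0, 0.04], 0, 0], [[0, 0, 0], 0, 0]]'

```text
t: 49.85
eef_pos: [0.481, 0.0784, -0.0039]
tool_rot: [0.0, -0.046, 0.999, -0.0]
contact_force: [-0.2, 0.2, -0.1]
gripper_width: 0.12
grasp_force: 30.9
```

>>> creep_tool --plan '[[[0, 0, 0.02], 0, 0], [[0, 0, 0], 0, 0]]'

```text
t: 50.05
eef_pos: [0.4807, 0.0785, -0.0052]
tool_rot: [0.0, -0.046, 0.999, -0.0]
contact_force: [1.0, 0.5, 0.6]
gripper_width: 0.122
grasp_force: 30.9
```

In the tool's units: 0.0015 m is 0.03.

>>> creep_tool --plan '[[[0, 0, 0.03], 0, 0], [[0, 0, 0], 0, 0]]'

```text
t: 50.25
eef_pos: [0.4806, 0.0785, -0.0069]
tool_rot: [-0.0, -0.046, 0.999, -0.0]
contact_force: [-0.2, -0.4, -0.3]
gripper_width: 0.116
grasp_force: 30.9
```

>>> creep_tool --plan '[[[0, 0, 0.02], 0, 0], [[0, 0, 0], 0, 0]]'

```text
t: 50.45
eef_pos: [0.4806, 0.0786, -0.0078]
tool_rot: [-0.0, -0.046, 0.999, -0.0]
contact_force: [-0.0, -0.8, -0.7]
gripper_width: 0.12
grasp_force: 30.9
```

>>> creep_tool --plan '[[[0, 0, 0.02], 0, 0], [[0, 0, 0], 0, 0]]'

```text
t: 50.65
eef_pos: [0.4806, 0.0786, -0.0088]
tool_rot: [-0.0, -0.046, 0.999, -0.0]
contact_force: [-1.2, 0.2, -0.8]
gripper_width: 0.119
grasp_force: 30.9
```

In the tool's units: -0.045 m is -0.9, -0.03 m is -0.6.

>>> creep_tool --plan '[[[0, 0, 0], 0, 0.3], [[0, 0, 0], 0, 0.3], [[0, 0, 0], 0, 0.3], [[0, 0, -0.1], 0, 0.3], [[0, 0, -0.3], 0, 0.3], [[0, 0, -0.6], 0, 0.3], [[0, 0, -0.9], 0, 0.3], [[0, 0, -0.9], 0, 0.3], [[0, 0, -0.9], 0, 0.3], [[0, 0, -0.4], 0, 0.3], [[0, 0, 0], 0, 0.3], [[0, 0, 0], 0, 0.3]]'

```text
t: 51.85
eef_pos: [0.4805, 0.0781, 0.1962]
tool_rot: [0.0, -0.046, 0.999, -0.0]
contact_force: [-0.4, 1.5, -1.3]
gripper_width: 0.304
grasp_force: 0.0
```

```bash
python3 nd.py
```

Run:
```python
from h import *
c=cam('wrist'); a=eyes.read_camera('wrist'); print([w2px(c,p).round(1) for p in([.5097,.0791,.01],[.5097-.0747,.0791-.0069,.012])])
p=w2px(c,[.47,.0755,.006]); u,v=p.round().astype(int)
for vv in (v,v-30): print(vv,[(uu,tuple(int(k) for k in a[vv,uu])) for uu in range(u-28,u+30,2)])
```

```text
[  95    0  137   15 1038] ends [[ 0.3151 -0.0136]
 [ 0.3203 -0.1275]] dir 1.6165
[  373     0   263    58 10860] ends [[0.2991 0.3266]
 [0.3096 0.1079]] dir 1.6188
[167.58999065 284.51383726] [ 27.15050929 278.83573934]
tcp [0.48   0.078  0.1954] psi -3.0496 shift [-0.0824 -0.2083  0.1955] turn -4.6396
[array([319.3, 237.1]), array([319.1, 161.7])]
197 [(291, (64, 77, 83)), (293, (70, 83, 90)), (295, (32, 58, 76)), (297, (36, 61, 79)), (299, (28, 48, 65)), (301, (28, 59, 105)), (303, (27, 57, 103)), (305, (36, 70, 116)), (307, (64, 109, 138)), (309, (34, 56, 71)), (311, (34, 59, 75)), (313, (34, 60, 77)), (315, (37, 62, 78)), (317, (20, 38, 56)), (319, (27, 54, 84)), (321, (41, 77, 117)), (323, (48, 91, 140)), (325, (52, 98, 149)), (327, (51, 92, 134)), (329, (63, 107, 137)), (331, (62, 106, 134)), (333, (63, 105, 135)), (335, (61, 104, 134)), (337, (62, 106, 135)), (339, (64, 107, 137)), (341, (31, 53, 67)), (343, (18, 41, 73)), (345, (26, 58, 102)), (347, (29, 59, 105))]
167 [(291, (69, 81, 90)), (293, (56, 69, 79)), (295, (54, 94, 120)), (297, (35, 59, 76)), (299, (21, 46, 80)), (301, (29, 59, 103)), (303, (27, 58, 105)), (305, (67, 113, 141)), (307, (63, 107, 137)), (309, (65, 112, 141)), (311, (33, 55, 71)), (313, (35, 60, 78)), (315, (36, 62, 79)), (317, (34, 59, 76)), (319, (21, 39, 60)), (321, (40, 74, 114)), (323, (52, 99, 148)), (325, (54, 98, 145)), (327, (64, 109, 139)), (329, (63, 105, 134)), (331, (63, 106, 135)), (333, (61, 104, 133)), (335, (63, 105, 134)), (337, (60, 103, 132)), (339, (44, 76, 99)), (341, (30, 51, 66)), (343, (18, 39, 69)), (345, (27, 58, 101)), (347, (27, 59, 102))]
```

Run:
```python
from h import *
a=eyes.read_camera('wrist')
print([(v,tuple(int(k) for k in a[v,323])) for v in range(134,176,2)])
print([(v,tuple(int(k) for k in a[v,334])) for v in list(range(134,160,2))+list(range(290,330,2))])
```

```text
[(134, (147, 172, 186)), (136, (145, 172, 186)), (138, (146, 172, 186)), (140, (141, 167, 181)), (142, (60, 106, 136)), (144, (65, 109, 139)), (146, (45, 79, 108)), (148, (25, 53, 93)), (150, (24, 49, 87)), (152, (20, 40, 66)), (154, (65, 108, 138)), (156, (65, 109, 141)), (158, (65, 109, 140)), (160, (53, 92, 124)), (162, (56, 106, 160)), (164, (52, 100, 153)), (166, (51, 96, 147)), (168, (53, 100, 152)), (170, (53, 99, 151)), (172, (50, 94, 143)), (174, (47, 90, 140))]
[(134, (146, 171, 186)), (136, (145, 171, 185)), (138, (146, 172, 185)), (140, (141, 167, 181)), (142, (59, 103, 134)), (144, (63, 107, 137)), (146, (33, 61, 89)), (148, (23, 53, 93)), (150, (24, 49, 86)), (152, (17, 34, 57)), (154, (65, 109, 140)), (156, (62, 105, 134)), (158, (63, 107, 135)), (290, (30, 52, 67)), (292, (34, 55, 71)), (294, (32, 53, 69)), (296, (32, 53, 68)), (298, (33, 54, 69)), (300, (32, 53, 70)), (302, (33, 54, 70)), (304, (32, 53, 69)), (306, (31, 52, 69)), (308, (32, 53, 69)), (310, (31, 52, 68)), (312, (30, 53, 67)), (314, (32, 53, 68)), (316, (10, 21, 39)), (318, (11, 27, 46)), (320, (21, 46, 85)), (322, (69, 105, 129)), (324, (139, 164, 177)), (326, (137, 161, 175)), (328, (137, 162, 175))]
```

```bash
python3 -c "
from station import bot; print(bot.hand_in())"
```

```text
the job is handed in; nothing more can be done
None
```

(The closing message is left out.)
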